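Lower a tube to weld height and lock the jack

TASK

On the lifting stand, crack the release valve open a fraction of a turn and let the raised tube sink slowly under its own weight until it is level with the fixed stub tube beside it, then shut the valve; it cannot be pumped up again, so do not overshoot, and do not let it drop fast or push on it. Then run the jam nut on the stud down until it bears on the top of the column, so that the height is locked. Leave the other things on the bench where they are.

Things in the scene. Friction and masses are not known exactly. Their poses are not given: they have to be found in the camera images.
- stand: Lifting stand fixed to the bench: grey base plate 170 (x) x 460 (y) x 15 mm, y from -210 to 250. Origin under the plate at bench height; its x axis is the short way, y the long way, z up. Along y: stub tube on a post (y -195 to -120), raised tube (y -115 to 5), blue column 80 x 80 with its axis at y 55, top 150 mm above the bench; grey pump block 110 x 100, top 90 mm high, centre at y 200. All on x = 0. It stands anywhere, turned up to 0.4 rad.
- stub_axis (a point): Centre of the end face of the fixed stub tube (60 mm diameter, lying along the stand's y), 110 mm above the bench.
- tube_end (a point): Centre of the facing end of the raised tube (60 mm diameter, 120 long, lying along the stand's y, banded in a saddle on the jack's toe, 5 mm gap to the stub). It starts 22 to 45 mm higher than the stub; level means this point and stub_axis are at the same height (within 4 mm).
- tube: The raised tube, part of the sinking load. Origin at its centre, on its axis, 60 mm from each end.
- carriage (a joint): Height of the tube above level, m: 0 = level with the stub, falls as the ram sinks. Gravity lowers it when the valve is open; with the valve shut it withstands some 15 N of push.
- valve (a joint): Release valve, rad: 0 = shut (stop), grows anticlockwise seen from above, to 1.5. Nothing moves below about 0.22; the ram starts to sink somewhere between 0.25 and 0.4, depending on the load, and its speed then grows by about 9 mm/s for each further 0.1 rad (some 10 to 18 mm/s at 0.45), up to 45 mm/s well open, which is too fast. It stays where it is left; turned back towards 0 it stops the ram at once. Resists with about 0.25 N m. Shut means under 0.12.
- valve_grip (a point): Middle of the valve's bar handle, on its vertical axis: steel bar 80 long x 14 thick x 44 high, this point 14 mm below its top, 150 mm above the bench. Site x runs along the bar (parallel to the stand's x when shut), y across its thickness. It stands on a 14 mm pin over a round boss of 18 mm radius whose top is 44 mm under this point. Pinch it across the thickness from above and turn about the vertical.
- nut (a joint): Jam nut turn, rad: grows clockwise seen from above, and each rad brings the nut 5 mm down the stud (right-hand coarse thread). Starts at -0.4 to 0.4. Resists with about 0.1 N m and stays where it is left. With the tube level it needs some 1.2 to 2 rad; turning on after it bears only jacks the tube up again.
- nut_grip (a point): Middle of the jam nut's bar, on the stud's vertical axis: dark bar 90 long x 16 thick x 44 high on a 16 mm neck over a round foot of 19 mm radius; this point is 14 mm below the bar's top and 56 mm above the nut's underside; foot's top 46 mm under this point. Site x runs along the bar, y across its thickness. The 16 mm stud stands up to 20 mm above the bar (6 mm plus the nut travel). The nut rides up and down with the tube.
- nut_foot (a point): Centre of the nut's underside. About 6 to 10 mm above the column top when the tube is level; higher before.
- column_top (a point): Centre of the top face of the fixed blue column, 150 mm above the bench, straight under the nut.
- can: Bystander, leave alone: tall white spray can, 62 dia x 180 (mm); origin at the centre of its underside.
- hammer: Bystander, leave alone: hammer, 200 long, lying (mm); origin at the centre of its underside (handle to -x, head to +x).
- brush: Bystander, leave alone: brush, 200 long, lying (mm); origin at the centre of its underside (handle to -x, head to +x).
- wrench: Bystander, leave alone: open-ended wrench, 190 long, lying (mm); origin at the centre of its underside (handle to -x, head to +x).
- cup: Bystander, leave alone: blue open cup, 80 dia x 100 (mm); origin at the centre of its underside.
- tin: Bystander, leave alone: small round tin, 40 dia x 65, standing on the stand's base plate between column and pump block (mm); origin at the centre of its underside.
- block: Bystander, leave alone: wooden block 100 x 60 x 50 (mm); origin at the centre of its underside.
- disc: Bystander, leave alone: grinding disc, 116 dia x 6, lying (mm); origin at the centre of its underside.

How it is judged:
By the outcome, as a careful person would: the job done as asked, in the order asked, and still so for the second after the job is handed in, with the robot touching nothing.
It also fails if it takes over 54 s, if anything falls off the work surface, if the arm or the gripper's body presses on something with over 40 N, if the wrist force passes 120 N, or if a joint passes its speed limit or range.

ROBOT

A 7-joint arm with a two-finger parallel gripper is mounted at the origin on the work surface. World frame = base frame: x ahead of the robot, y to its left, z up, the work surface at z = 0. Lengths are in mm, angles in rad, forces in N, time in s.
With the tool pointing down it reaches from about 400 to 900 mm from the base axis. Payload 5.6 kg.
Tool frame: the origin (TCP) lies at the very end of the fingers, on their centre line; the grasp point (between the pads) lies 19 mm behind it; z points along the fingers, y is the direction in which the jaws open and shut (so a half turn about z gives the same grasp; the last joint's range is limited). The gripper opens to 92 mm and grips with 3 to 60 N. Pads are 20 mm wide; open, the fingers measure 128 mm over their backs; the gripper's body (75 mm by 189 mm) begins 69 mm behind the grasp point.
Start: joints at [1.228, 0.468, -0.012, 1.603, 0.006, 1.071, -0.056], TCP at [191.922, -621.027, 214.592] pointing down, gripper open.
Joint ranges: [-2.53, 2.53], [-0.31, 2.02], [-1.57, 1.55], [0.28, 2.44], [-1.29, 4.43], [0.15, 1.84], [-2.92, 2.92]. Speed limits (rad/s): [2.57, 2.57, 3.14, 3.14, 3.14, 3.14, 3.14].

INTERFACE

Orientations are given as a unit quaternion [x, y, z, w].
In Python, from station import arm gives the robot as it stands. The module is installed in compiled form; this text tells all that it offers.
- The arm moves only by the tool arm_command, never from a script. Its argument "increments" is a list of rows, each a list of 3 entries, a list of its own where there are three numbers: the gripper command: -1 is shut, 1 is fully open, values between are in proportion, then the shift along the world's x, y, z as a fraction of full scale, then the turn about the world's z as a fraction of full scale. A call has 1 to 10 rows; each row shifts and turns the commanded pose from where the row before left it; what a row does not reach is not made up. Full scale, the value 1, is 750 mm for a shift and 180 degrees for a turn. A row lasts 1/10 s, in which the tool goes at most 50 mm and 8.59 degrees, less where a joint would pass 70% of its speed; a pose out of reach is approached as far as the arm can. A call with a number of a shift or a turn outside -1 to 1 is refused whole. A call with a gripper value outside its range is refused whole. The fingers move at their own pace and stop on an object; the grip force is fixed at half the most. Time passes only in rows, so rows that do not move let the fingers close. It gives the time, the measured TCP pose, the force and the opening at its end, in the units of the state.
- arm.get_state(): the state, without advancing time (a new reading comes with each control period).
- arm.get_image(name): name is "side" or "top"; returns a dict with "pixels" (400x640x3 uint8, red, green, blue), "z_map" (400x640 float32, mm along the optical axis (not along the pixel's ray), 0 where there is no reading), "fx", "fy", "cx", "cy" (pixels), "xyz" and "attitude" of the camera in the world. Camera axes: x right, y up, looking along -z (the intrinsics and any distortion apply to the point x, -y, -z); pixel columns grow to the right and rows downward; lengths in mm; the calibration is good to about 2 mm. A picture is of the moment at which its call begins.
- arm.hand_in(): hands the job in, once; it reports no verdict.
The state is a dict: "clock": time; "qpos": joint angles; "joint_velocities": joint speeds; "joint_torque": joint torques, N m; "tool_pos": TCP position; "tool_rot": TCP orientation; "force": force on the tool from outside, world axes, zero at the start; "moment": the same for the moment, N m; "opening": finger opening in mm.
Only numpy, scipy, OpenCV 4.12 (cv2) and the standard library are available. Lean on these libraries where they do the work, as an engineer would, in place of code of your own. Each camera call takes 0.05 s, during which the arm holds its last target. There are 200 camera calls.

## Working session

There is one attempt and no reset: what is moved stays moved. The work goes in short steps, Python scripts to look and compute and a tool call to move; the robot and the scene stay as the last step left them, time stands still between calls to the robot, and variables do not carry over. Pictures are saved under pics/ and viewed, about 8 in all and at most 12, crops included, and the job is handed in when it is done.

Besides the shell and the picture viewer there is one more tool, called after ">>>" in YAML: its name, and indented under it one key for each argument. arm_command: Moves the arm, as the interface text tells. Its arguments: {"type":"object","properties":{"increments":{"type":"array"}},"required":["increments"]}

```bash
mkdir -p pics
cat > h.py <<'E'
import numpy as np, cv2
from station import arm
from scipy.spatial.transform import Rotation as R
def cloud(im):
    z=im["z_map"].astype(float); v,u=np.mgrid[:z.shape[0],:z.shape[1]]
    p=np.stack([(u-im["cx"])/im["fx"]*z,-(v-im["cy"])/im["fy"]*z,-z],-1)
    a=np.array(im["attitude"],float)
    r=R.from_quat(a).as_matrix() if a.size==4 else a.reshape(3,3)
    return p@r.T+np.array(im["xyz"]), z>0
def save(im,n): cv2.imwrite(f"pics/{n}.png",im["pixels"][:,:,::-1])
E
python3 - <<'E'
from h import *
print(arm.get_state())
for n in("top","side"):
    im=arm.get_image(n); save(im,n+"0"); print(n,im["xyz"],im["attitude"],im["fx"],im["cx"],im["cy"],[k for k in im])
    np.savez(f"{n}0.npz",**im)
E
```

```text
{'clock': 0.0, 'qpos': array([ 1.227997  ,  0.46837768, -0.01161106,  1.60357887,  0.00597928,
        1.07139875, -0.05631194]), 'joint_velocities': array([-3.07294625e-04, -7.91238170e-04,  1.12574788e-03,  2.59227287e-04,
       -5.68335644e-05, -5.36473879e-05,  7.36412787e-04]), 'joint_torque': array([-1.09843934e-04, -5.20575571e+01, -1.25486651e-02, -2.43750840e+01,
       -5.66435815e-02,  1.73384103e-02,  1.41107321e-04]), 'tool_pos': array([ 191.74174071, -620.48718613,  213.65854089]), 'tool_rot': array([ 9.88791576e-01,  1.49299944e-01, -1.78082999e-04, -8.45430325e-04]), 'force': array([-0.10820656, -0.20025729, -0.03078898]), 'moment': array([ 0.00347074, -0.00445126,  0.05107891]), 'opening': 92.24818812531066}
top [ 496.86492078  -14.87172306 1106.34155452] [ 0.04840521 -0.03937282 -0.69913979  0.71225716] 384.185258606274 314.9244019218595 200.04018280854785 ['pixels', 'z_map', 'fx', 'fy', 'cx', 'cy', 'xyz', 'attitude']
side [ 975.4481966  -768.86731237  838.42912071] [0.42134539 0.08967238 0.20106277 0.87977309] 428.01951628771315 316.4321024661967 201.73990118341206 ['pixels', 'z_map', 'fx', 'fy', 'cx', 'cy', 'xyz', 'attitude']
```

View pics/top0.png

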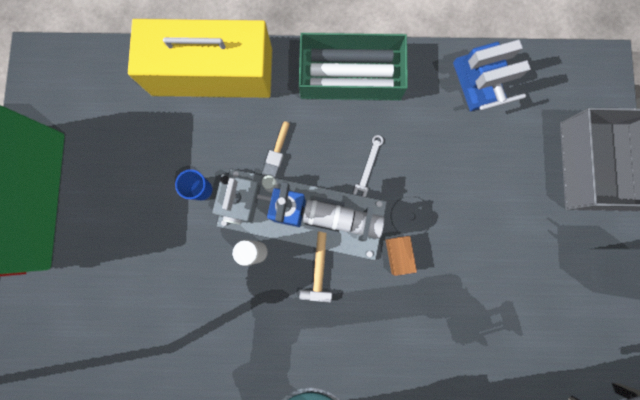

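View pics/side0.png

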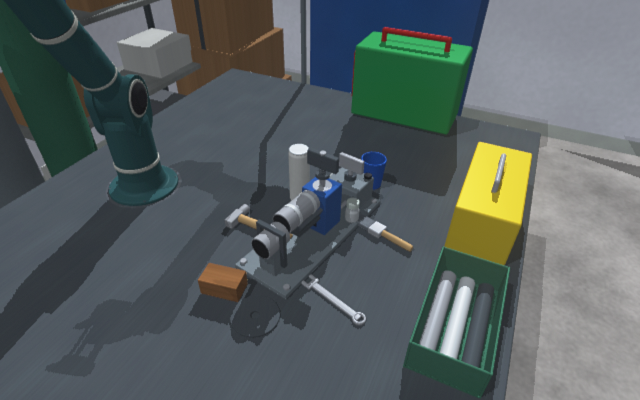

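The top view shows the pump block with its valve bar near (237,197), the blue column and dark nut bar near (285,203), the tubes from about 305 to 385, and the white can at (249,252). I'll measure these now.

```bash
cat >> h.py <<'E'
def crop(im,x0,x1,y0,y1,s,n):
    cv2.imwrite(f"pics/{n}.png",cv2.resize(im["pixels"][y0:y1,x0:x1,::-1],None,fx=s,fy=s,interpolation=cv2.INTER_CUBIC))
E
python3 - <<'E'
from h import *
d={n:dict(np.load(n+"0.npz")) for n in("top","side")}
a=cv2.resize(d["top"]["pixels"][150:280,170:430,::-1],None,fx=3,fy=3,interpolation=cv2.INTER_CUBIC)
cv2.imwrite("pics/c0.png",a)
crop(d["side"],210,410,130,300,3.5,"c1")
P,ok=cloud(d["top"]); px=d["top"]["pixels"].astype(int)
np.set_printoptions(suppress=True,precision=1,linewidth=200)
z=P[...,2]
print("heights"); print(z[176:226:3,218:305:4].round().astype(int))
# blue column
b=(px[...,2]>px[...,0]+60)&(px[...,2]>90)&ok&(z>140)&(z<158)
b[:, :255]=0; b[:,320:]=0
q=P[b][:,:2]; print(len(q),cv2.minAreaRect(q.astype(np.float32)),np.median(z[b]))
# plate
m=(z>8)&(z<22)&ok&(P[...,1]>-300)&(P[...,1]<300)
m[:170]=0;m[262:]=0;m[:,:212]=0;m[:,388:]=0
print(cv2.minAreaRect(P[m][:,:2].astype(np.float32)))
E
```

```text
heights
[[ -1  99  97  85  24  17  15  13  13  15  17  16  79  78  14   3  -2   0   1   0   3   2]
 [  1 100 101 167  88  93  89  15  17  14  14  77  82  78  48  15  -1   2   0   0   2  -1]
 [ -1  98 100 165 155  89  89  89  91  87  15  80  81  79  80  14 249  12  18   1   1   0]
 [ -1  88  88 165 147  90  89  92  93  91  61  81  83  77  74  12 250 249  19  16  14  17]
 [ 89  91  89 164 138  94  91  90  92  90  53  15  78  77  51  16 249 249  17  11  14  17]
 [ 89  92 166 164 134  87  92  90  92  90  42  16  15  47 147 153 250 249  16  12  11  14]
 [ 91  93 163 161 125 108  89  91  90  83  31  14  15  15 148 151 250 243 150 152 148 146]
 [ 90  92 161 158 114 106  90  89  87  76  48  45  49  15 150 151 247 233 147 151 151 150]
 [ 89  87 164 152 109 110  91  89  90  66  18  19  43  45 149 254 254 218 149 150 149 148]
 [ 91  90 167 142 107  92  90  93  89  55  18  17  15 150 147 256 254 216 189 148 150 135]
 [ 91 160 163 139  90  91  94  92  86  46  14  14  15 150 150 251 252 193 190 150 145 132]
 [ 93  90 163 132  87  90  91  91  86  41  14  14  18 149 150 250 250 189 149 148 150 107]
 [ 91  89  90  90  89  88  88  91  89  28  14  19  17 149 150 252 250 151 152 148 149  87]
 [ 86  88  91  88  88  88  92  90  71  17  15  14  15 148 150 248 248 149 151 150 147  93]
 [ 12  17  78  81  88  88  89  87  69  14  13  19  13 153 150 249 240 151 152 150 146  14]
 [ 13  20  76  81  79  71  15  83  51  16  17  16  16  16 103 247 225 151 148 151 140 135]
 [ 14  20  20  15  15  65  16  18  18  12  16  14  13  14  17  18  20  75 126 149 116  18]]
549 ((599.5205078125, 73.36392211914062), (80.51663970947266, 80.05242919921875), 78.95309448242188) 149.63090047972037
((590.187744140625, 38.66526794433594), (260.88079833984375, 485.471923828125), 1.1484673023223877)
```

View pics/c0.png

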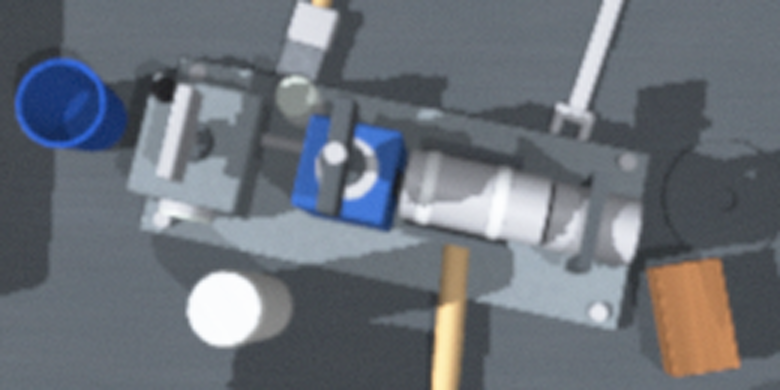

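View pics/c1.png

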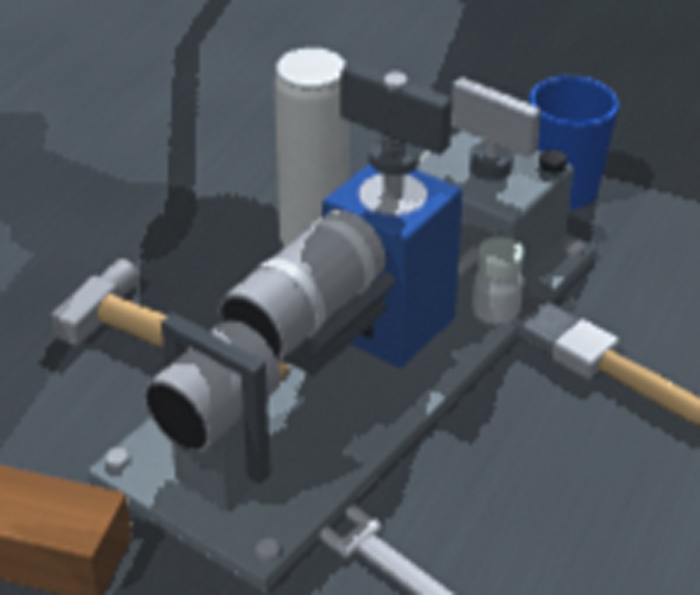

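```bash
cat >> h.py <<'E'
np.set_printoptions(suppress=True,precision=1,linewidth=180)
C=np.array([599.5,73.4]); T=np.radians(-11.05)
ex=np.array([np.cos(T),np.sin(T)]); ey=np.array([-np.sin(T),np.cos(T)])
O=C-55*ey
def stand(P): 
    q=P[...,:2]-O; return np.stack([q@ex,q@ey,P[...,2]],-1)
def world(x,y): return O+x*ex+y*ey
def bar(P,ok,c,r,lo,hi):
    S=stand(P); m=ok&(np.hypot(S[...,0]-c[0],S[...,1]-c[1])<r)&(P[...,2]>lo)&(P[...,2]<hi)
    (cx,cy),(w,h),a=cv2.minAreaRect(P[m][:,:2].astype(np.float32))
    ang=a if w>h else a+90
    q=P[m][:,:2]; qc=q-q.mean(0); _,_,v=np.linalg.svd(qc,full_matrices=False)
    g=np.degrees(np.arctan2(v[0,1],v[0,0]))
    f=lambda t:(t+90)%180-90
    return dict(n=int(m.sum()),ctr=np.array([cx,cy]),mean=q.mean(0),size=(round(w,1),round(h,1)),ang_rect=round(f(ang),2),ang_pca=round(f(g),2),z=np.median(P[m][:,2]))
def tubes(P,ok):
    S=stand(P); out=[]
    for a,b in((-190,-165),(-140,-123),(-112,-90),(-60,-45),(-20,0)):
        m=ok&(abs(S[...,0])<9)&(S[...,1]>a)&(S[...,1]<b)&(S[...,2]>80)
        out.append((a,int(m.sum()),np.round(np.percentile(S[m][:,2],[20,50,80]),1) if m.sum() else None))
    return out
E
python3 - <<'E'
from h import *
im=dict(np.load("top0.npz")); P,ok=cloud(im)
print("O",O,"valve nominal",world(0,200))
print("valve",bar(P,ok,(0,200),75,156,175))
print("nut",bar(P,ok,(0,55),70,240,262))
S=stand(P); m=ok&(S[...,1]>140)&(S[...,1]<260)&(abs(S[...,0])<60)&(abs(S[...,2]-90)<4)
print("pump",S[m].min(0),S[m].max(0))
for t in tubes(P,ok): print(t)
m=ok&(S[...,1]>-118)&(S[...,1]<5)&(S[...,2]>110)&(abs(S[...,0])<40)
for a in range(-30,31,6):
    k=m&(abs(S[...,0]-a)<3); print(a,k.sum(),np.median(S[k][:,2]) if k.any() else None,end=' | ')
# side view tubes
P2,ok2=cloud(dict(np.load("side0.npz"))); print()
for t in tubes(P2,ok2): print("side",t)
print("side valve",bar(P2,ok2,(0,200),75,159,175)); print("side nut",bar(P2,ok2,(0,55),70,240,255))
E
```

```text
O [589.   19.4] valve nominal [627.3 215.7]
valve {'n': 191, 'ctr': array([626.6, 215.4]), 'mean': array([626.2, 215.2]), 'size': (15.4, 79.4), 'ang_rect': -11.42, 'ang_pca': np.float64(-11.07), 'z': np.float64(163.60771799712165)}
nut {'n': 292, 'ctr': array([599.5,  73.3]), 'mean': array([598.6,  73.1]), 'size': (16.5, 89.8), 'ang_rect': -8.16, 'ang_pca': np.float64(-8.01), 'z': np.float64(249.92500371742085)}
pump [-55.2 149.4  86. ] [ 53.9 250.   93.9]
(-190, 72, array([137.2, 138.7, 140. ]))
(-140, 51, array([137.5, 138.4, 139.9]))
(-112, 67, array([159.2, 160.8, 162.5]))
(-60, 44, array([159.4, 161. , 162.6]))
(-20, 59, array([160.4, 161.7, 162.8]))
-30 114 133.3271600036142 | -24 125 148.95231604713024 | -18 120 155.29424461281184 | -12 123 158.89887050579625 | -6 119 161.4130298670865 | 0 119 161.3939978856672 | 6 118 161.0413874281693 | 12 108 158.79844348190682 | 18 103 155.7515150081573 | 24 99 150.35924347625394 | 30 55 141.16514983161437 | 
side (-190, 57, array([139.9, 141.2, 141.8]))
side (-140, 34, array([139.8, 141.5, 142.2]))
side (-112, 42, array([162. , 163. , 163.8]))
side (-60, 27, array([162. , 163.5, 164.3]))
side (-20, 29, array([162.4, 163.6, 165. ]))
side valve {'n': 115, 'ctr': array([627.1, 214.7]), 'mean': array([628.2, 212.3]), 'size': (18.9, 79.1), 'ang_rect': -9.99, 'ang_pca': np.float64(-10.55), 'z': np.float64(164.87844190784608)}
side nut {'n': 229, 'ctr': array([600.7,  70.7]), 'mean': array([603.4,  67.8]), 'size': (21.1, 89.3), 'ang_rect': -8.4, 'ang_pca': np.float64(-7.19), 'z': np.float64(249.65238871459064)}
```

>>> arm_command:
  increments:
    - [1,[0.029,0.0557,0.0071],0.0422]
    - [1,[0.029,0.0557,0.0071],0.0422]
    - [1,[0.029,0.0557,0.0071],0.0422]
    - [1,[0.029,0.0557,0.0071],0.0422]
    - [1,[0.029,0.0557,0.0071],0.0422]
    - [1,[0.029,0.0557,0.0071],0.0422]
    - [1,[0.029,0.0557,0.0071],0.0422]
    - [1,[0.029,0.0557,0.0071],0.0422]
    - [1,[0.029,0.0557,0.0071],0.0422]
    - [1,[0.029,0.0557,0.0071],0.0422]

```text
clock: 1.1
tool_pos: [409.7, -201.5, 268.0]
tool_rot: [0.686, 0.728, -0.0, 0.0]
force: [0.7, -0.5, -0.3]
opening: 91.7
```

>>> arm_command:
  increments:
    - [1,[0.029,0.0557,0.0071],0.0422]
    - [1,[0.029,0.0557,0.0071],0.0422]
    - [1,[0.029,0.0557,0.0071],0.0422]
    - [1,[0.029,0.0557,0.0071],0.0422]
    - [1,[0.029,0.0557,0.0071],0.0422]
    - [1,[0.029,0.0557,0.0071],0.0422]
    - [1,[0.029,0.0557,0.0071],0.0422]
    - [1,[0.029,0.0557,0.0071],0.0422]
    - [1,[0.029,0.0557,0.0071],0.0422]
    - [1,[0,0,0],0]

```text
clock: 2.1
tool_pos: [605.2, 179.7, 315.1]
tool_rot: [0.156, 0.988, 0.003, -0.001]
force: [0.7, -0.2, -0.5]
opening: 91.8
```

```bash
cat >> h.py <<'E'
def tool():
    s=arm.get_state(); m=R.from_quat(s["tool_rot"]).as_matrix()
    print(round(s["clock"],2),"tcp",s["tool_pos"],"yaxis deg",round(np.degrees(np.arctan2(m[1,1],m[0,1]))%360,2),"tilt z",m[:,2].round(3),"F",s["force"],"M",s["moment"].round(2),"q",s["qpos"].round(2),"open",round(s["opening"],1))
    return s
E
python3 -c "
from h import *
tool()"
```

```text
2.1 tcp [605.2 179.7 315.1] yaxis deg 72.08 tilt z [-0.  0. -1.] F [ 0.7 -0.2 -0.5] M [ 0.1 -0.1 -0. ] q [ 0.2  0.5 -0.8  1.5  0.4  1.3  0.6] open 91.8
```

>>> arm_command:
  increments:
    - [1,[0.0288,0.0477,0],0.0382]
    - [1,[0,0,-0.05],0]
    - [1,[0,0,-0.06],0]
    - [1,[0,0,-0.06],0]
    - [1,[0,0,-0.05],0]
    - [1,[0,0,-0.0255],0]
    - [-1,[0,0,0],0]
    - [-1,[0,0,0],0]
    - [-1,[0,0,0],0]
    - [-1,[0,0,0],0]

```text
clock: 3.1
tool_pos: [627.6, 208.7, 133.4]
tool_rot: [0.101, 0.995, 0.0, 0.001]
force: [-0.3, 0.9, -0.6]
opening: 62.0
```

```bash
cat >> h.py <<'E'
def tube(n="side"):
    im=arm.get_image(n); P,ok=cloud(im); t=tubes(P,ok)
    print(n,[(a,c,None if p is None else p[1]) for a,c,p in t])
    g=lambda i:t[i][2][1]
    try: print("height above stub", round(np.mean([g(2),g(3)])-np.mean([g(0),g(1)]),2))
    except Exception as e: print(e)
    return im
E
python3 -c "
from h import *
tool(); im=tube(); im2=tube('top'); crop(im,210,430,60,300,2.5,'g1'); save(im2,'g1t')"
```

```text
3.1 tcp [627.6 208.7 133.4] yaxis deg 78.35 tilt z [ 0.  0. -1.] F [-0.3  0.9 -0.6] M [ 0.  -0.1 -0. ] q [ 0.1  0.7 -0.8  1.6  0.5  1.   0.6] open 62.0
side [(-190, 53, np.float64(141.3)), (-140, 35, np.float64(141.0)), (-112, 37, np.float64(163.1)), (-60, 28, np.float64(163.4)), (-20, 31, np.float64(164.0))]
height above stub 22.1
top [(-190, 72, np.float64(138.9)), (-140, 48, np.float64(139.5)), (-112, 66, np.float64(160.8)), (-60, 43, np.float64(160.9)), (-20, 62, np.float64(162.2))]
height above stub 21.65
```

View pics/g1.png

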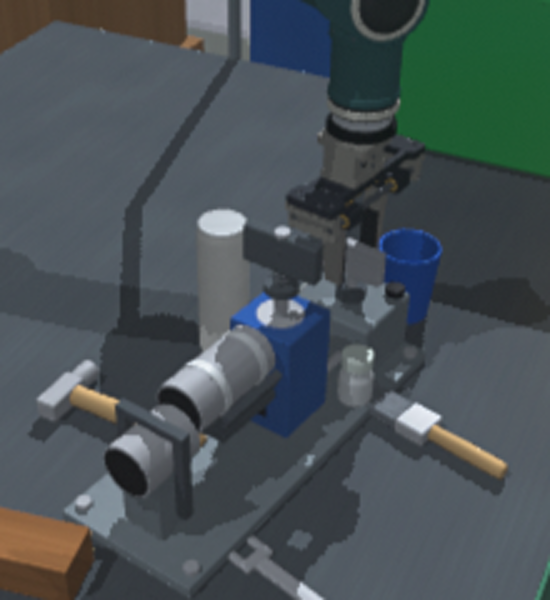

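The fingers straddle the valve bar, though y is 7 mm short. I'll correct that and close.

>>> arm_command:
  increments:
    - [-0.2,[-0.001,0.009,-0.0032],0.0033]
    - [-1,[0,0,0],0]
    - [-1,[0,0,0],0]
    - [-1,[0,0,0],0]
    - [-1,[0,0,0],0]
    - [-1,[0,0,0],0]
    - [-1,[0,0,0],0]

```text
clock: 3.9
tool_pos: [625.9, 214.6, 129.2]
tool_rot: [0.096, 0.995, -0.0, -0.0]
force: [-0.5, -2.3, 1.4]
opening: 14.1
```

>>> arm_command:
  increments:
    - [-1,[0,0,0],0.035]
    - [-1,[0,0,0],0.035]
    - [-1,[0,0,0],0.035]
    - [-1,[0,0,0],0]

```text
clock: 4.3
tool_pos: [625.9, 214.1, 129.2]
tool_rot: [-0.069, 0.998, -0.001, -0.0]
force: [-2.4, -4.1, 2.4]
opening: 13.7
```

```bash
python3 -c "
from h import *
tool(); tube(); tube(); tube('top')"
```

```text
4.3 tcp [625.9 214.1 129.2] yaxis deg 97.86 tilt z [-0. -0. -1.] F [-2.4 -4.1  2.4] M [-0.8  0.2  0.2] q [ 0.2  0.7 -0.8  1.6  0.6  1.1  0.9] open 13.7
side [(-190, 56, np.float64(140.8)), (-140, 34, np.float64(140.9)), (-112, 43, np.float64(163.0)), (-60, 29, np.float64(162.5)), (-20, 30, np.float64(163.5))]
height above stub 21.9
side [(-190, 55, np.float64(141.1)), (-140, 30, np.float64(141.1)), (-112, 44, np.float64(162.3)), (-60, 25, np.float64(163.0)), (-20, 32, np.float64(163.4))]
height above stub 21.55
top [(-190, 71, np.float64(138.7)), (-140, 49, np.float64(138.8)), (-112, 64, np.float64(160.5)), (-60, 43, np.float64(160.5)), (-20, 61, np.float64(161.2))]
height above stub 21.75
```

>>> arm_command:
  increments:
    - [-1,[0,0,0],0.017]
    - [-1,[0,0,0],0]
    - [-1,[0,0,0],0]
    - [-1,[0,0,0],0]

```text
clock: 4.85
tool_pos: [625.9, 214.0, 129.1]
tool_rot: [-0.094, 0.996, -0.001, -0.0]
force: [-2.8, -4.9, 2.3]
opening: 14.0
```

```bash
python3 -c "
from h import *
tool(); tube(); tube(); tube('top')"
```

```text
4.85 tcp [625.9 214.  129.1] yaxis deg 100.75 tilt z [-0. -0. -1.] F [-2.8 -4.9  2.3] M [-0.8  0.3  0.1] q [ 0.2  0.8 -0.8  1.6  0.6  1.1  0.9] open 14.0
side [(-190, 54, np.float64(141.1)), (-140, 32, np.float64(141.2)), (-112, 41, np.float64(161.0)), (-60, 25, np.float64(161.1)), (-20, 29, np.float64(161.7))]
height above stub 19.9
side [(-190, 57, np.float64(141.2)), (-140, 34, np.float64(141.9)), (-112, 42, np.float64(160.9)), (-60, 27, np.float64(161.1)), (-20, 31, np.float64(161.8))]
height above stub 19.45
top [(-190, 70, np.float64(139.1)), (-140, 51, np.float64(138.8)), (-112, 63, np.float64(158.8)), (-60, 43, np.float64(158.4)), (-20, 56, np.float64(159.2))]
height above stub 19.65
```

>>> arm_command:
  increments:
    - [-1,[0,0,0],0]
    - [-1,[0,0,0],0]
    - [-1,[0,0,0],0]
    - [-1,[0,0,0],0]
    - [-1,[0,0,0],0]
    - [-1,[0,0,0],0]
    - [-1,[0,0,0],0]
    - [-1,[0,0,0],0]
    - [-1,[0,0,0],0]
    - [-1,[0,0,0],0]

```text
clock: 6.0
tool_pos: [625.9, 214.0, 129.2]
tool_rot: [-0.094, 0.996, -0.001, -0.0]
force: [-1.9, -4.6, 3.1]
opening: 13.7
```

```bash
python3 -c "
from h import *
print(arm.get_state()['clock']);tube(); tube('top')"
```

```text
6.0
side [(-190, 55, np.float64(141.2)), (-140, 34, np.float64(141.0)), (-112, 44, np.float64(154.3)), (-60, 29, np.float64(154.7)), (-20, 33, np.float64(156.1))]
height above stub 13.4
top [(-190, 71, np.float64(139.1)), (-140, 48, np.float64(139.2)), (-112, 65, np.float64(152.7)), (-60, 43, np.float64(152.8)), (-20, 58, np.float64(153.8))]
height above stub 13.6
```

>>> arm_command:
  increments:
    - [-1,[0,0,0],0]
    - [-1,[0,0,0],0]
    - [-1,[0,0,0],0]
    - [-1,[0,0,0],0]
    - [-1,[0,0,0],0]
    - [-1,[0,0,0],0]
    - [-1,[0,0,0],0]
    - [-1,[0,0,0],0]
    - [-1,[0,0,0],0]
    - [-1,[0,0,0],0]

```text
clock: 7.1
tool_pos: [625.9, 214.0, 129.2]
tool_rot: [-0.094, 0.996, -0.001, -0.0]
force: [-2.0, -5.4, 2.9]
opening: 13.8
```

```bash
python3 -c "
from h import *
print(arm.get_state()['clock']);tube(); tube('top')"
```

```text
7.1
side [(-190, 56, np.float64(140.8)), (-140, 32, np.float64(141.4)), (-112, 40, np.float64(147.8)), (-60, 24, np.float64(147.6)), (-20, 31, np.float64(148.8))]
height above stub 6.6
top [(-190, 71, np.float64(139.1)), (-140, 48, np.float64(138.8)), (-112, 62, np.float64(145.0)), (-60, 42, np.float64(145.5)), (-20, 56, np.float64(146.4))]
height above stub 6.3
```

>>> arm_command:
  increments:
    - [-1,[0,0,0],0]
    - [-1,[0,0,0],0]
    - [-1,[0,0,0],0]
    - [-1,[0,0,0],0]
    - [-1,[0,0,0],0]
    - [-1,[0,0,0],0]
    - [-1,[0,0,0],0]
    - [-1,[0,0,0],-0.044]
    - [-1,[0,0,0],-0.044]
    - [-1,[0,0,0],-0.036]

```text
clock: 8.2
tool_pos: [625.9, 214.6, 129.2]
tool_rot: [0.103, 0.995, -0.001, 0.0]
force: [-1.3, -3.1, 1.1]
opening: 14.3
```

```bash
python3 -c "
from h import *
tool();tube(); tube('top');tube(); tube('top');tool()"
```

```text
8.2 tcp [625.9 214.6 129.2] yaxis deg 78.19 tilt z [-0. -0. -1.] F [-1.3 -3.1  1.1] M [-0.7  0.2  0.5] q [ 0.1  0.7 -0.7  1.6  0.5  1.   0.6] open 14.3
side [(-190, 54, np.float64(141.2)), (-140, 33, np.float64(140.9)), (-112, 42, np.float64(141.8)), (-60, 26, np.float64(142.1)), (-20, 32, np.float64(142.6))]
height above stub 0.9
top [(-190, 70, np.float64(139.2)), (-140, 47, np.float64(138.9)), (-112, 63, np.float64(139.8)), (-60, 42, np.float64(139.9)), (-20, 56, np.float64(140.8))]
height above stub 0.8
side [(-190, 59, np.float64(140.7)), (-140, 35, np.float64(141.4)), (-112, 42, np.float64(141.9)), (-60, 29, np.float64(142.2)), (-20, 33, np.float64(142.3))]
height above stub 1.0
top [(-190, 71, np.float64(139.0)), (-140, 49, np.float64(139.4)), (-112, 62, np.float64(139.6)), (-60, 43, np.float64(139.6)), (-20, 55, np.float64(140.6))]
height above stub 0.4
8.4 tcp [625.9 214.6 129.1] yaxis deg 78.7 tilt z [-0. -0. -1.] F [-1.2 -4.9  2. ] M [-0.9  0.3  0.3] q [ 0.1  0.7 -0.7  1.6  0.5  1.   0.6] open 13.5
```

>>> arm_command:
  increments:
    - [0,[0,0,0],0]
    - [0,[0,0,0],0]
    - [0.5,[0,0,0.03],0]
    - [1,[0,0,0.06],0]
    - [1,[0,0,0.06],0]
    - [1,[0,0,0.05],0]
    - [1,[0,0,0.04],0]
    - [1,[0,0,0],0]

```text
clock: 9.2
tool_pos: [627.7, 217.8, 314.6]
tool_rot: [0.099, 0.995, 0.003, 0.004]
force: [-0.3, 1.6, 0.6]
opening: 75.8
```

```bash
python3 -c "
from h import *
tool();tube(); im=tube('top')
P,ok=cloud(im)
print('nut',bar(P,ok,(0,55),70,218,240))
P,ok=cloud(arm.get_image('side'))
print('valve',bar(P,ok,(0,200),60,159,175));print('nut',bar(P,ok,(0,55),60,218,240))
crop(im,170,430,120,280,3,'v1')"
```

```text
9.2 tcp [627.7 217.8 314.6] yaxis deg 78.65 tilt z [ 0.  0. -1.] F [-0.3  1.6  0.6] M [ 0.1 -0.1  0. ] q [ 0.2  0.6 -0.8  1.4  0.4  1.3  0.7] open 75.8
side [(-190, 53, np.float64(140.9)), (-140, 33, np.float64(141.0)), (-112, 42, np.float64(142.2)), (-60, 24, np.float64(141.8)), (-20, 32, np.float64(142.4))]
height above stub 1.05
top [(-190, 72, np.float64(139.1)), (-140, 49, np.float64(139.0)), (-112, 63, np.float64(139.9)), (-60, 42, np.float64(139.8)), (-20, 55, np.float64(140.8))]
height above stub 0.8
nut {'n': 279, 'ctr': array([599.2,  73.7]), 'mean': array([598.6,  73. ]), 'size': (16.3, 89.0), 'ang_rect': -8.25, 'ang_pca': np.float64(-8.44), 'z': np.float64(228.5065336032153)}
valve {'n': 115, 'ctr': array([627.3, 213.6]), 'mean': array([628.3, 212. ]), 'size': (17.7, 79.1), 'ang_rect': -8.95, 'ang_pca': np.float64(-10.71), 'z': np.float64(164.76474362357237)}
nut {'n': 246, 'ctr': array([601.4,  71.8]), 'mean': array([602.6,  68.3]), 'size': (21.3, 89.8), 'ang_rect': -9.14, 'ang_pca': np.float64(-7.36), 'z': np.float64(229.21131361659775)}
```

View pics/v1.png

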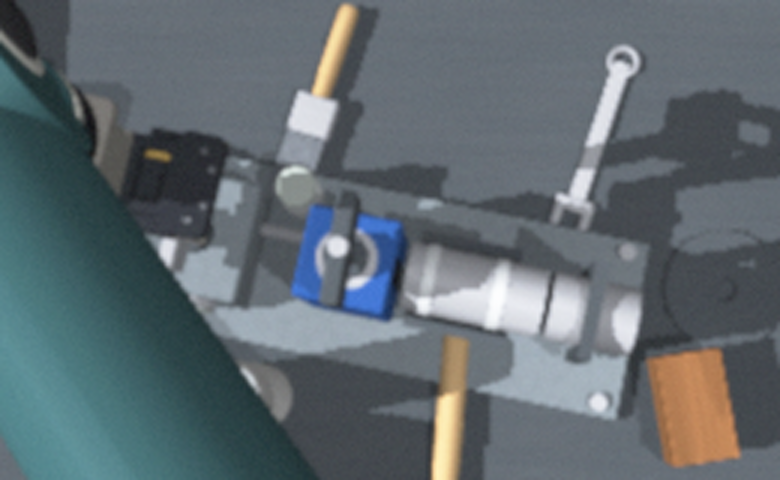

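>>> arm_command:
  increments:
    - [1,[-0.0094,-0.0481,0],0.0043]
    - [1,[-0.0094,-0.0481,0],0.0043]
    - [1,[-0.0094,-0.0481,0],0.0043]
    - [1,[-0.0094,-0.0481,0],0.0043]
    - [1,[0,0,0],0]
    - [1,[0,0,0],0]

```text
clock: 9.95
tool_pos: [597.4, 69.9, 307.9]
tool_rot: [0.073, 0.997, 0.0, -0.001]
force: [0.4, 0.3, 0.4]
opening: 91.6
```

```bash
python3 -c "
from h import *
tool()"
```

```text
9.95 tcp [597.4  69.9 307.9] yaxis deg 81.58 tilt z [-0.  0. -1.] F [0.4 0.3 0.4] M [ 0.1 -0.1 -0. ] q [ 0.5  0.5 -0.9  1.6  0.3  1.3  1. ] open 91.6
```

>>> arm_command:
  increments:
    - [1,[0.0027,0.0048,0],0]
    - [1,[0,0,-0.045],0]
    - [1,[0,0,-0.06],0]
    - [1,[0,0,-0.0455],0]
    - [1,[0,0,0],0]
    - [1,[0,0,0],0]

```text
clock: 10.55
tool_pos: [600.0, 76.6, 196.8]
tool_rot: [0.071, 0.997, 0.001, -0.0]
force: [-0.4, 0.0, 0.4]
opening: 91.9
```

```bash
python3 -c "
from h import *
tool(); im=tube(); crop(im,210,430,60,300,2.5,'n1')"
```

```text
10.55 tcp [600.   76.6 196.8] yaxis deg 81.85 tilt z [-0.  0. -1.] F [-0.4  0.   0.4] M [ 0.1 -0.2 -0. ] q [ 0.4  0.6 -0.8  1.7  0.5  1.1  0.9] open 91.9
side [(-190, 53, np.float64(141.2)), (-140, 34, np.float64(141.1)), (-112, 39, np.float64(142.0)), (-60, 29, np.float64(141.2)), (-20, 291, np.float64(508.3))]
height above stub 0.45
```

View pics/n1.png

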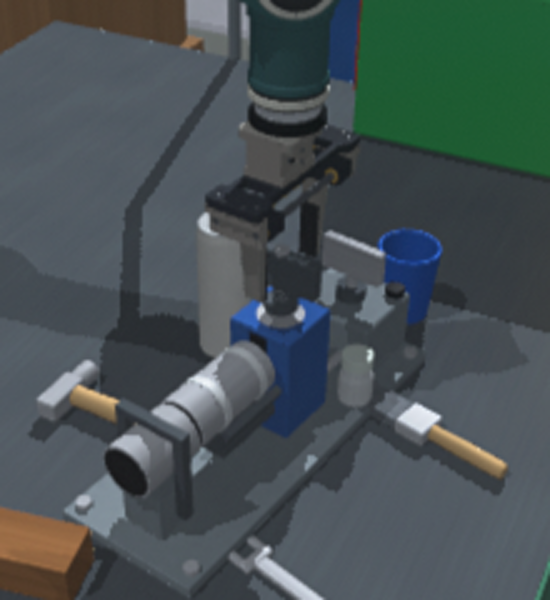

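The fingers straddle the nut bar, and the tubes look level. I'll correct y by 3 mm and close.

>>> arm_command:
  increments:
    - [0,[-0.0005,-0.004,0],0]
    - [-1,[0,0,0],0]
    - [-1,[0,0,0],0]
    - [-1,[0,0,0],0]
    - [-1,[0,0,0],0]
    - [-1,[0,0,0],0]
    - [-1,[0,0,0],0]
    - [-1,[0,0,0],0]

```text
clock: 11.4
tool_pos: [599.5, 71.5, 196.3]
tool_rot: [0.072, 0.997, 0.0, -0.0]
force: [-0.7, -0.2, 0.3]
opening: 29.8
```

```bash
python3 -c "
from h import *
tool()"
```

```text
11.4 tcp [599.5  71.5 196.3] yaxis deg 81.7 tilt z [-0.  0. -1.] F [-0.7 -0.2  0.3] M [-0.  -0.1 -0. ] q [ 0.4  0.6 -0.8  1.7  0.5  1.1  0.9] open 29.8
```

>>> arm_command:
  increments:
    - [-1,[0,0.0024,0],0]
    - [-1,[0,0,0],0]
    - [-1,[0,0,0],0]
    - [-1,[0,0,0],0]

```text
clock: 11.8
tool_pos: [599.2, 72.0, 196.3]
tool_rot: [0.073, 0.997, -0.001, -0.0]
force: [-2.5, -5.4, 2.1]
opening: 15.7
```

>>> arm_command:
  increments:
    - [-1,[0,0,-0.0009],-0.0444]
    - [-1,[0,0,-0.0009],-0.0444]
    - [-1,[0,0,-0.0009],-0.0444]
    - [-1,[0,0,-0.0009],-0.0444]
    - [-1,[0,0,-0.0009],-0.0444]
    - [-1,[0,0,-0.0009],-0.0444]
    - [-1,[0,0,-0.0009],-0.0444]
    - [-1,[0,0,-0.0009],-0.0444]
    - [-1,[0,0,0],0]

```text
clock: 12.7
tool_pos: [599.7, 72.7, 190.7]
tool_rot: [0.59, 0.808, -0.0, 0.001]
force: [1.2, -3.0, -1.3]
opening: 16.0
```

```bash
cat >> h.py <<'E'
def nutchk():
    tool(); tube(); im=tube('top')
    for n in('side','top'):
        P,ok=cloud(im if n=='top' else arm.get_image(n)); S=stand(P)
        m=ok&(np.hypot(S[...,0],S[...,1]-55)<48)&(S[...,2]>200)&(S[...,2]<240)
        print(n,m.sum(),np.percentile(S[m][:,2],[50,90]) if m.any() else None)
    return im
E
python3 -c "
from h import *
nutchk()"
```

```text
12.7 tcp [599.7  72.7 190.7] yaxis deg 17.71 tilt z [ 0. -0. -1.] F [ 1.2 -3.  -1.3] M [-0.8 -0.2 -0.1] q [ 0.2  0.5 -0.6  1.7  0.3  1.  -0.1] open 16.0
side [(-190, 54, np.float64(141.3)), (-140, 32, np.float64(141.1)), (-112, 44, np.float64(142.1)), (-60, 28, np.float64(142.0)), (-20, 101, np.float64(526.0))]
height above stub 0.85
top [(-190, 70, np.float64(138.8)), (-140, 46, np.float64(138.7)), (-112, 63, np.float64(139.5)), (-60, 41, np.float64(140.7)), (-20, 57, np.float64(141.1))]
height above stub 1.35
side 307 [224.2 235.2]
top 6 [220.4 223.7]
```

>>> arm_command:
  increments:
    - [-1,[0,0,-0.0009],-0.0444]
    - [-1,[0,0,-0.0009],-0.0444]
    - [-1,[0,0,-0.0005],-0.0222]
    - [-1,[0,0,0],0]

```text
clock: 13.25
tool_pos: [600.0, 72.7, 189.0]
tool_rot: [0.72, 0.694, 0.0, 0.001]
force: [2.8, -5.1, -2.8]
opening: 16.3
```

```bash
python3 -c "
from h import *
nutchk()"
```

```text
13.25 tcp [600.   72.7 189. ] yaxis deg 357.86 tilt z [ 0. -0. -1.] F [ 2.8 -5.1 -2.8] M [-1.  -0.6 -0.1] q [ 0.2  0.5 -0.5  1.7  0.2  1.  -0.4] open 16.3
side [(-190, 54, np.float64(140.9)), (-140, 32, np.float64(141.5)), (-112, 43, np.float64(142.0)), (-60, 25, np.float64(141.7)), (-20, 71, np.float64(510.5))]
height above stub 0.65
top [(-190, 70, np.float64(138.9)), (-140, 48, np.float64(138.6)), (-112, 62, np.float64(140.5)), (-60, 42, np.float64(140.0)), (-20, 59, np.float64(140.7))]
height above stub 1.5
side 325 [222.4 235. ]
top 4 [221.  223.3]
```

>>> arm_command:
  increments:
    - [-1,[0,0,-0.0006],-0.03]
    - [-1,[0,0,0],0]

```text
clock: 13.6
tool_pos: [600.1, 72.8, 188.6]
tool_rot: [0.752, 0.659, 0.0, 0.0]
force: [2.5, -4.4, -2.2]
opening: 15.6
```

```bash
python3 -c "
from h import *
tool();tube()"
```

```text
13.6 tcp [600.1  72.8 188.6] yaxis deg 352.45 tilt z [ 0. -0. -1.] F [ 2.5 -4.4 -2.2] M [-1.  -0.7 -0.1] q [ 0.2  0.5 -0.5  1.7  0.2  1.  -0.5] open 15.6
side [(-190, 53, np.float64(141.2)), (-140, 32, np.float64(140.8)), (-112, 38, np.float64(141.7)), (-60, 26, np.float64(142.4)), (-20, 66, np.float64(500.2))]
height above stub 1.05
```

>>> arm_command:
  increments:
    - [-1,[0,0,-0.0006],-0.03]
    - [-1,[0,0,0],0]

```text
clock: 13.85
tool_pos: [600.1, 72.7, 188.1]
tool_rot: [0.782, 0.623, 0.0, 0.0]
force: [3.4, -5.0, -3.3]
opening: 16.0
```

```bash
python3 -c "
from h import *
tool();tube()"
```

```text
13.85 tcp [600.1  72.7 188.1] yaxis deg 347.05 tilt z [ 0. -0. -1.] F [ 3.4 -5.  -3.3] M [-1.  -0.6 -0.1] q [ 0.2  0.5 -0.4  1.7  0.2  1.  -0.6] open 16.0
side [(-190, 53, np.float64(141.2)), (-140, 33, np.float64(141.0)), (-112, 42, np.float64(141.7)), (-60, 25, np.float64(141.9)), (-20, 64, np.float64(144.5))]
height above stub 0.7
```

>>> arm_command:
  increments:
    - [-1,[0,0,-0.0004],-0.02]
    - [-1,[0,0,0],0]

```text
clock: 14.1
tool_pos: [600.2, 72.7, 187.8]
tool_rot: [0.801, 0.598, 0.0, 0.0]
force: [3.9, -4.3, -2.8]
opening: 16.0
```

```bash
python3 -c "
from h import *
tool();im=tube();crop(im,275,365,110,220,6,'n2')"
```

```text
14.1 tcp [600.2  72.7 187.8] yaxis deg 343.49 tilt z [ 0. -0. -1.] F [ 3.9 -4.3 -2.8] M [-1.  -0.7 -0.1] q [ 0.1  0.5 -0.4  1.7  0.2  1.  -0.7] open 16.0
side [(-190, 50, np.float64(140.9)), (-140, 32, np.float64(141.2)), (-112, 42, np.float64(142.0)), (-60, 24, np.float64(142.6)), (-20, 72, np.float64(515.1))]
height above stub 1.25
```

View pics/n2.png

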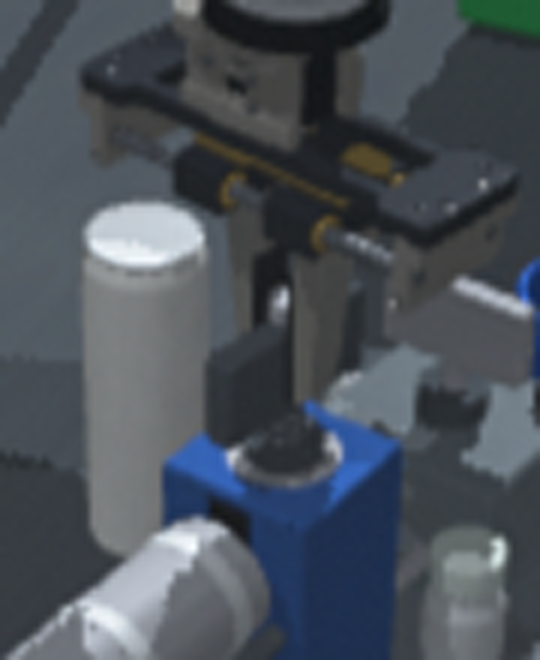

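>>> arm_command:
  increments:
    - [-1,[0,0,-0.0004],-0.02]
    - [-1,[0,0,0],0]

```text
clock: 14.35
tool_pos: [600.2, 72.7, 187.5]
tool_rot: [0.82, 0.573, 0.0, 0.0]
force: [3.3, -4.5, -3.8]
opening: 16.0
```

```bash
cat >> h.py <<'E'
def mz():
    h=[];M=[];F=[]
    for n in("side","top")*2:
        P,ok=cloud(arm.get_image(n)); t=tubes(P,ok); h.append(np.mean([t[2][2][1],t[3][2][1]])-np.mean([t[0][2][1],t[1][2][1]]))
        s=arm.get_state(); M.append(s["moment"][2]); F.append(s["force"])
    m=R.from_quat(s["tool_rot"]).as_matrix()
    print(round(s["clock"],2),"yaw",round(np.degrees(np.arctan2(m[1,1],m[0,1])),2),"Mz",np.round(M,3),"F",np.mean(F,0),"h",np.round(h,2),np.mean(h).round(2))
E
python3 -c "
from h import *
mz()"
```

```text
14.55 yaw -20.05 Mz [-0.1 -0.1 -0.1 -0.1] F [ 3.9 -4.6 -3.4] h [0.7 0.7 1.3 0.8] 0.86
```

>>> arm_command:
  increments:
    - [-1,[0,0,-0.0004],-0.02]
    - [-1,[0,0,0],0]

```text
clock: 14.75
tool_pos: [600.3, 72.7, 187.2]
tool_rot: [0.837, 0.547, 0.0, 0.0]
force: [3.5, -4.4, -4.2]
opening: 15.7
```

```bash
python3 -c "
from h import *
mz()"
```

```text
14.95 yaw -23.65 Mz [-0.1 -0.1 -0.  -0. ] F [ 3.8 -4.7 -3.4] h [0.8 0.9 0.8 0.5] 0.75
```

>>> arm_command:
  increments:
    - [-1,[0,0,-0.0004],-0.02]
    - [-1,[0,0,0],0]

```text
clock: 15.15
tool_pos: [600.3, 72.6, 187.0]
tool_rot: [0.854, 0.52, 0.001, 0.001]
force: [3.6, -4.2, -3.0]
opening: 15.7
```

```bash
sed -i 's/np.round(M,3),"F"/[f"{x:.3f}" for x in M],"F"/' h.py; python3 -c "
from h import *
mz()"
```

```text
15.35 yaw -27.25 Mz ['-0.091', '-0.043', '-0.035', '-0.063'] F [ 3.7 -5.  -3.1] h [0.5 0.8 1.3 1.1] 0.92
```

>>> arm_command:
  increments:
    - [-1,[0,0,-0.0004],-0.02]
    - [-1,[0,0,0],0]

```text
clock: 15.55
tool_pos: [600.4, 72.7, 186.8]
tool_rot: [0.87, 0.493, 0.001, 0.001]
force: [3.5, -4.0, -2.8]
opening: 15.9
```

```bash
python3 -c "
from h import *
mz()
im=arm.get_image('side');crop(im,275,365,110,220,6,'n3')"
```

```text
15.75 yaw -30.84 Mz ['0.023', '-0.022', '0.060', '-0.025'] F [ 4.  -4.8 -2.5] h [0.7 0.8 1.  1.1] 0.91
```

View pics/n3.png

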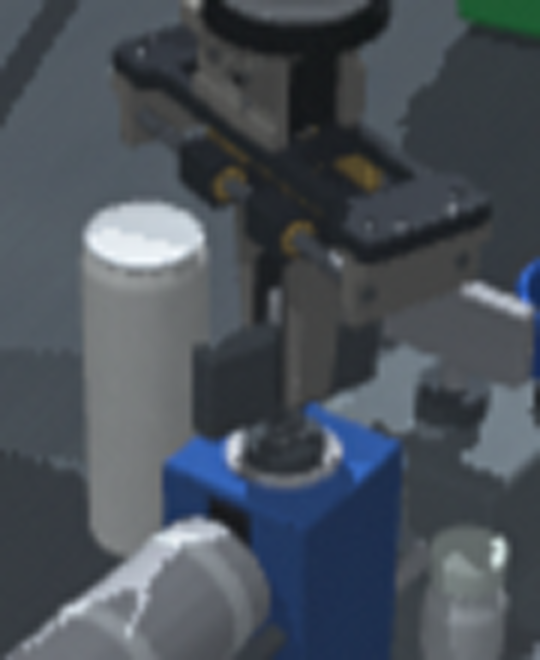

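Run:
```python
from h import *
im=arm.get_image('side'); P,ok=cloud(im); px=im["pixels"].astype(int)
u0,v0=275,110
S=P-np.array([599.5,73.4,0])
# bar axis expected = tool y - 90
m=np.zeros(ok.shape,bool); m[160:195,300:345]=1
m&=ok&(np.hypot(S[...,0],S[...,1])<55)&(P[...,2]>160)&(P[...,2]<240)
sub=m.copy(); sub[:,322:]=0   # left end of bar, clear of the fingers
print(sub.sum())
b=S[sub&(P[...,2]>190)]
print("zs",np.percentile(b[:,2],[5,50,90,95,98,100]))
f=b[(b[:,2]<216)]
from numpy.linalg import svd
c=f[:,:2]-f[:,:2].mean(0); v=svd(c,full_matrices=False)[2][0]; print("face dir deg",np.degrees(np.arctan2(v[1],v[0]))%180,"mean",f.mean(0), len(f))
print(P[...,2][158:196:2,304:340:2].round().astype(int))
print("colors row", px[166:192:2,312].sum(-1)//3)
tool()
```

```text
310
zs [193.  213.1 222.7 226.  229.  236.4]
face dir deg 53.811685403896014 mean [ -9.7 -29.  203.3] 125
[[168 166 157   0   3   1 230 235 237 245 252 255 252 249 292 294 292 292]
 [160 155 150   1   5   1 226 230 235 243 247 247 246 242 285 289 285 285]
 [152 148 147   2   0   3 218 225 228 236 240 241 240 235 281 285 280 280]
 [144 141 140   2   3   6 222 222 221 229 234 233 232 227 214 213 208   1]
 [140 133 129 220 222 222 222 221 221 222 227 227 227 224 208 207 203   5]
 [131 127 222 221 220 222 220 219 217 217 222 219 217 215 200 197 197   2]
 [122 123 217 219 220 217 213 211 208 206 215 213 214 208 193 192 188  90]
 [117 116 211 212 212 211 207 204 205 203 209 208 201 189 187 186 184  93]
 [110 107 206 207 206 203 204 198 198 197 202 199 199 183 182  93  92  93]
 [103  99 200 199 200 198 194 193 190 191 196 194 177  91  90  91  90  95]
 [ 99  94 193 195 193 191 187 187 186 181 181 151 153  92  94  94  92  91]
 [ 87  84 185 188 188 185 181 177 172 172 170 163 150 151 154 151  91  96]
 [ 82  78 155 183 184 152 161 162 169 169 164 161 161 151 152 151 151 156]
 [ 74 152 152 156 151 151 161 160 162 163 163 162 162 154 151 154 153 151]
 [151 151 152 150 152 154 153 158 160 161 158 159 154 152 153 150 150 151]
 [153 153 153 155 152 152 154 153 153 155 154 151 151 151 152 151 150 149]
 [147 148 149 151 152 151 151 152 154 153 153 153 153 153 152 152 145 142]
 [135 140 146 147 151 153 154 151 153 152 151 151 154 152 149 148 144 133]
 [132 135 139 141 141 147 149 151 151 151 153 153 152 152 146 140 131 126]]
colors row [ 72  61  49  46  47  46  46  46  63 144 136 108 113]
15.85 tcp [600.4  72.6 186.8] yaxis deg 329.15 tilt z [ 0. -0. -1.] F [ 4.6 -4.4 -2.4] M [-1.  -0.6 -0.1] q [ 0.1  0.5 -0.4  1.7  0.2  1.  -0.9] open 16.3
```

>>> arm_command:
  increments:
    - [-1,[0,0,-0.0003],-0.025]
    - [-1,[0,0,0],0]

```text
clock: 16.05
tool_pos: [600.4, 72.6, 186.6]
tool_rot: [0.889, 0.459, 0.001, 0.001]
force: [4.1, -4.5, -2.2]
opening: 16.2
```

```bash
python3 -c "
from h import *
mz()"
```

```text
16.25 yaw -35.34 Mz ['0.075', '0.007', '-0.021', '0.045'] F [ 3.7 -4.4 -2.3] h [1.4 1.1 0.9 0.9] 1.07
```

>>> arm_command:
  increments:
    - [-1,[0,0,-0.0003],-0.025]
    - [-1,[0,0,0],0]

```text
clock: 16.45
tool_pos: [600.5, 72.5, 186.5]
tool_rot: [0.906, 0.423, 0.001, 0.001]
force: [3.6, -5.3, -1.7]
opening: 15.8
```

```bash
python3 -c "
from h import *
mz()"
```

```text
16.65 yaw -39.83 Mz ['0.072', '0.143', '0.138', '0.126'] F [ 3.6 -4.9 -1.6] h [1.4 1.  0.7 1.1] 1.06
```

>>> arm_command:
  increments:
    - [0,[0,0,0],0]
    - [0,[0,0,0],0]
    - [0.3,[0,0,0.01],0]
    - [0.3,[0,0,0.05],0]
    - [0.3,[0,0,0.06],0]
    - [0.3,[0,0.04,0.04],0]
    - [0.3,[0,0.06,0],0]
    - [0.3,[0,0.06,0],0]
    - [0.3,[0,0.06,0],0]
    - [0.3,[0,0,0],0]

```text
clock: 17.65
tool_pos: [596.5, 247.6, 307.1]
tool_rot: [0.904, 0.428, 0.001, -0.003]
force: [-0.6, 1.3, 0.6]
opening: 59.8
```

```bash
cat > chk.py <<'E'
from h import *
mz()
for n in("top","side"):
    im=arm.get_image(n);P,ok=cloud(im);S=stand(P); r=np.hypot(S[...,0],S[...,1]-55)
    print(n,"nut",bar(P,ok,(0,55),60,216.5,226)); print("valve",bar(P,ok,(0,200),60,159,175))
    px=im["pixels"].astype(int); b=(px[...,2]>px[...,0]+50)&ok&(abs(P[...,2]-150)<6)&(r<55)
    print("column z",np.mean(P[b][:,2]),"bar z mean",[np.mean(S[ok&(abs(S[...,1]-55-s*1)<100)&(r<46)&(r>12)&(abs(P[...,2]-220)<4.5)][:,2]) for s in (0,)])
    np.savez("end_"+n+".npz",**im)
E
python3 chk.py
```

```text
17.85 yaw -40.07 Mz ['-0.021', '-0.034', '-0.047', '-0.004'] F [-0.1 -0.5 -0.3] h [1.1 1.2 1.5 1.9] 1.45
top nut {'n': 200, 'ctr': array([599.7,  73.8]), 'mean': array([599.2,  73.5]), 'size': (88.7, 15.9), 'ang_rect': 54.24, 'ang_pca': np.float64(53.96), 'z': np.float64(218.9446302548505)}
valve {'n': 184, 'ctr': array([626.6, 216. ]), 'mean': array([626. , 215.5]), 'size': (14.4, 79.2), 'ang_rect': -11.6, 'ang_pca': np.float64(-11.0), 'z': np.float64(163.64599467035612)}
column z 149.77218152326924 bar z mean [np.float64(218.9037002062499)]
side nut {'n': 151, 'ctr': array([600.2,  72.2]), 'mean': array([601.6,  69.4]), 'size': (91.7, 20.8), 'ang_rect': 54.35, 'ang_pca': np.float64(53.46), 'z': np.float64(220.31377823737023)}
valve {'n': 118, 'ctr': array([628.2, 215.6]), 'mean': array([629.3, 211.7]), 'size': (20.2, 81.4), 'ang_rect': -10.43, 'ang_pca': np.float64(-11.07), 'z': np.float64(164.7239263123596)}
column z 151.18565930259135 bar z mean [np.float64(219.83696111300154)]
```

```bash
python3 -c "
from h import *
crop(dict(np.load('end_side.npz')),200,440,100,310,3,'end')"; python3 chk.py | head -2
```

```text
18.15 yaw -40.09 Mz ['-0.029', '-0.009', '-0.023', '0.039'] F [-0.2 -0.1 -0.4] h [0.9 1.5 1.1 1.1] 1.17
top nut {'n': 202, 'ctr': array([599.5,  73.7]), 'mean': array([598.9,  73.4]), 'size': (88.6, 15.7), 'ang_rect': 53.61, 'ang_pca': np.float64(54.05), 'z': np.float64(219.08353213608683)}
```

View pics/end.png

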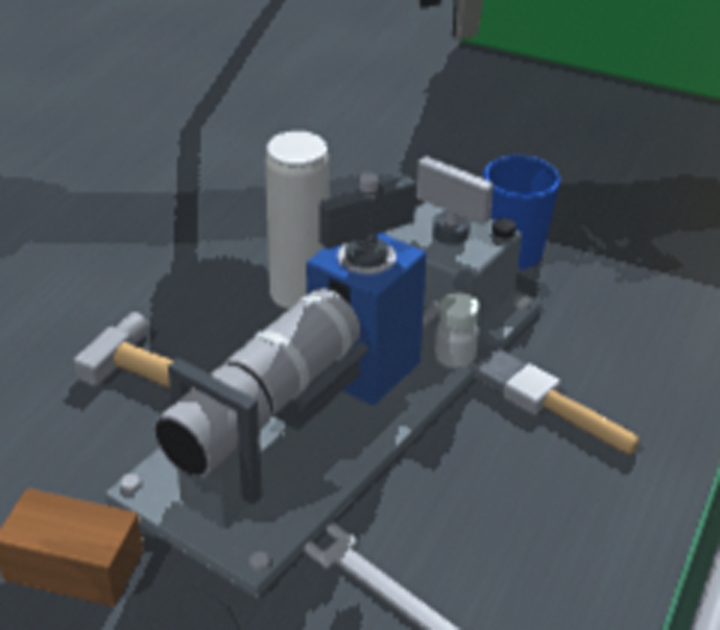

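The tubes are level, the nut foot sits on the column's ring, the valve is shut and nothing else has moved.

```bash
python3 -c "
from h import *
print(arm.hand_in())"
```

```text
the job is handed in; nothing more can be done
None
```

The tube is level with the stub, the valve is shut and the jam nut bears on the column. I handed the job in at about 18 s.

**Lowering:** I cracked the valve to about 0.38 rad, and the tube sank at about 6 mm/s. I shut the valve with the tube about 0.8 mm above the stub. Afterwards the bar was back at its starting angle to within about 0.01 rad.

**Nut:** I turned it clockwise about 2.06 rad, until the torque at the wrist rose and the tube began to lift.

**Last checks:**
- **Tube height:** it averaged 1.2 to 1.5 mm above the stub, so the nut has lifted it by about 0.5 mm. This is inside the 4 mm limit.
- **Nut contact:** the bar top is 69.1 mm above the column top in both cameras, against 70 mm if it just bears. That agrees with contact to within camera error.
- **Bystanders:** in the last side picture everything in view was where it started. I did not measure them.

**What disagreed:**
- The nut took more turning than I first estimated (1.5 to 1.8 rad) and slightly more than the 2 rad you gave.
- The gripper slipped about 4° on the nut bar, so I took the nut's turn from the images.
- The height readings scatter by about 0.5 mm (single readings 0.9 to 1.9 mm), so the lift figure is approximate.

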